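# Level scoop of battens

### The arm

A 6-joint arm with a two-finger parallel gripper is mounted at the origin on a cart in front of the work surface, level with it; the furniture and walls round the work are solid. World frame = base frame: x ahead of the robot, y to its left, z up, the work surface at z = 0. Lengths are in m, angles in rad, forces in N, time in s.
With the tool pointing down it reaches from about 0.275 to 0.875 m from the base axis. Payload 12.5 kg.
Tool frame: the origin (TCP) lies midway between the tips of the shut fingers; the grasp point (between the pads) lies 19 mm behind it; z points along the fingers, y is the line along which they close (so a half turn about z gives the same grasp; the last joint's range is limited). The gripper opens to 85 mm and grips with 20 to 120 N. Pads are 22 mm wide; open, the fingers measure 114 mm over their backs; the gripper's body (76 mm by 85 mm) begins 54 mm behind the grasp point. The pads swing forward as they close: fully open they stand 13 mm farther back than shut.
Start: joints at [-1.41, 0.351, 1.652, -0, 1.139, -0.085], TCP at [0.134, -0.533, 0.231] pointing down, gripper open.
Joint ranges: [-2.75, 2.75], [-0.79, 2.1], [0.01, 2.65], [-1.57, 4.71], [0.07, 3.14], [-2.87, 2.87]. Speed limits (rad/s): [2.22, 2.22, 2.79, 3.14, 3.14, 3.14].

### API

Orientations are given as a unit quaternion [w, x, y, z].
In Python, from rig import env gives the robot as it stands.
- The arm moves only by the shell command python3 -m handwheel 'ROWS' [FORCE]. ROWS is JSON, a list of rows, each a list of 7 numbers: the shift along the tool's x, y, z in m, then the turn, a rotation vector about the tool's x, y, z in degrees, then the opening, from 0 (shut) to 1 (fully open). A call has exactly 10 rows; each row is the pose to reach, as a shift and turn from the pose commanded when the call began, along the tool's axes at that moment; what a row does not reach only later rows make up. A row lasts 1/8 s, in which the tool goes at most 62.5 mm and 10.7 degrees, less where a joint would pass 70% of its speed; a pose out of reach is approached as far as the arm can. A call with a gripper value outside its range is refused whole. The fingers move at their own pace and stop on an object; FORCE is the grip in N (left out, the last holds). Time passes only in rows, so rows that repeat a pose let the fingers close, or fill a call up. It gives the time, the measured TCP pose, the force, the opening and the grip force at its end, in the units of the state.
- env.sense(): the state, without advancing time (a new reading comes with each control period).
- env.read_camera(name): name is "side" or "top"; returns a dict with "color" (384x512x3 uint8, blue, green, red), "z_map" (384x512 float32, m along the optical axis (not along the pixel's ray), 0 where there is no reading), "fx", "fy", "cx", "cy" (pixels), "k1" (the pictures are not rectified: a ray, as slopes to the right and down, at radius r is drawn at 1 + k1 r^2 times it, then the intrinsics apply), "rvec" (rotation vector, rad) and "tvec" (3), from world to camera coordinates, as OpenCV has them. Camera axes: x right, y down, z forward; pixel columns grow to the right and rows downward; lengths in m; the calibration is good to about 2 mm. A picture is of the moment at which its call begins.
- env.finish_job(): hands the job in; it is judged then, once.
The state is a dict: "time_s": time; "joint_pos": joint angles; "joint_vel": joint speeds; "effort": joint torques, N m; "ee_pos": TCP position; "tool_rot": TCP orientation; "ft_force": force on the tool from outside, world axes, zero at the start; "wrist_torque": the same for the moment, N m; "width": finger opening in m; "grasp_force": force on a finger pad.
Only numpy, scipy, OpenCV 4.12 (cv2) and the standard library are available. Lean on these libraries where they do the work, as an engineer would, in place of code of your own. Each camera call takes 0.05 s, during which the arm holds its last target. There are 200 camera calls.

### The job

Run the flat measuring scoop into the open end of the wooden bin, below the strike bar and beneath the heaped battens, and lift it so that it carries the whole heap. Then draw it straight back out so that the bar knocks the top batten off, back into the bin, and stand the level scoop with its two remaining battens on the bench clear of the bin, and let go.

Things in the scene. Friction and masses are not known exactly. Their poses are not given: they have to be found in the camera images.
- scoop: Metal scoop on the bench, 0.2 kg. Origin: underside below the handle; x runs to the pan, z up. Upright wooden handle 16 x 40 mm (x, y), 85 mm high: grip from above on its +x and -x faces. Ahead, flat: 3 mm floor, 36 mm wide neck, 48 mm wide pan. Back wall x 85-89 mm, top 33 mm; pocket x 89-171, open sides (battens overhang); lip x 171-175, top 19 mm.
- bin: Fixed plywood bin, 128 x 108 mm (x, y). Origin: centre of underside, z up. Open end at -x, facing the robot's right. Base 6 mm. Runners along x, top z 46 mm, hold the battens; the gap between them, y -34 to 34, is free up to z 46. Side walls inside y +-46, top z 88; far wall inside x 56. Steel strike bar across the open end: x -64 to -56, underside z 98, top z 122.
- batten_near: A plain squared wooden batten, 30 x 85 x 30 mm (x, y, z), about 50 g; origin at the centre of its underside, its long side along its own y, which starts across the bin (parallel to the bin's y within about 2 degrees). It lies on the runners in the lower layer, on the side of the open end, centred near x = -22 mm of the bin.
- batten_far: A plain squared wooden batten, 30 x 85 x 30 mm (x, y, z), about 50 g; origin at the centre of its underside, its long side along its own y, which starts across the bin (parallel to the bin's y within about 2 degrees). It lies on the runners in the lower layer, close behind the other, centred near x = 10 mm of the bin, so the two fill about x = -39 to 27 mm.
- batten_top: A plain squared wooden batten, 30 x 85 x 30 mm (x, y, z), about 50 g; origin at the centre of its underside, its long side along its own y, which starts across the bin (parallel to the bin's y within about 12 degrees). It lies loosely across the top of the other two (underside 76 mm above the bin's underside), centred near x = -6 mm of the bin.

How it is judged:
By the outcome, as a careful person would: the job done as asked, in the order asked, and still so for the second after the job is handed in, with the robot touching nothing.
It also fails if it takes over 45 s, if anything falls off the work surface, if the arm or the gripper's body presses on something with over 40 N, if the wrist force passes 120 N, or if a joint passes its speed limit or range.

## Working session

There is one attempt and no reset: what is moved stays moved. The work goes in short steps, Python scripts to look and compute and a shell command to move; the robot and the scene stay as the last step left them, time stands still between calls to the robot, and variables do not carry over. Pictures are saved under pics/ and viewed, at most 10 in all, crops included, and the job is handed in when it is done.

```bash
ls; mkdir -p pics; cat > h.py <<'E'
import numpy as np, cv2, json
from rig import env
from scipy.spatial.transform import Rotation as R
def cam(n):
    c=env.read_camera(n); return c
def pts(c):
    # world points for every pixel via z_map
    h,w=c['z_map'].shape
    u,v=np.meshgrid(np.arange(w),np.arange(h))
    xd=(u-c['cx'])/c['fx']; yd=(v-c['cy'])/c['fy']
    x,y=xd.copy(),yd.copy()
    for _ in range(10):
        s=1+c['k1']*(x*x+y*y); x=xd/s; y=yd/s
    z=c['z_map']; P=np.stack([x*z,y*z,z],-1)
    Rm=cv2.Rodrigues(np.array(c['rvec'],float))[0]
    return (P-np.array(c['tvec']).ravel())@Rm, z>0
E
python3 - <<'E'
from h import *
a=cam('top');b=cam('side')
np.savez('c0.npz',**{'t_'+k:v for k,v in a.items()},**{'s_'+k:v for k,v in b.items()})
cv2.imwrite('pics/top0.png',a['color']);cv2.imwrite('pics/side0.png',b['color'])
for c in(a,b):
    Rm=cv2.Rodrigues(np.array(c['rvec'],float))[0]
    print(-Rm.T@np.array(c['tvec']).ravel(), Rm[2], c['fx'],c['k1'])
s=env.sense();print(s)
E
```

```text
pics
[ 0.51128026 -0.08055087  0.95487885] [ 0.12756169 -0.02750867 -0.99144908] 366.60541480090274 0.0036618303774262036
[0.4048319  0.61264179 0.67761135] [ 0.21863304 -0.73394003 -0.64306424] 465.4515386730883 0.008080943493015798
{'time_s': 0.1, 'joint_pos': array([-1.40961962e+00,  3.51180079e-01,  1.65235179e+00,  4.93153173e-06,
        1.13912880e+00, -8.45841030e-02]), 'joint_vel': array([ 4.65344405e-04, -2.03686038e-03, -2.61825588e-03, -1.48225092e-03,
       -4.08637307e-05, -1.41976695e-03]), 'effort': array([ 1.11832422e-03, -5.06830108e+01, -2.91875982e+01, -5.45936109e-05,
        2.67276388e-03,  2.74557593e-06]), 'ee_pos': array([ 0.13379775, -0.53316641,  0.23081667]), 'tool_rot': array([-5.33704675e-04,  9.92459683e-01,  1.22570356e-01, -1.82082426e-05]), 'ft_force': array([-0.22485943,  0.69409073,  0.04987566]), 'wrist_torque': array([ 0.00822622,  0.0318689 , -0.02845733]), 'grasp_force': 0.0, 'width': 0.08558966875691428}
```

View pics/top0.png

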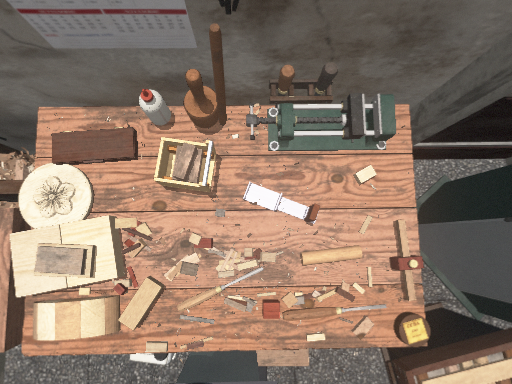

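View pics/side0.png

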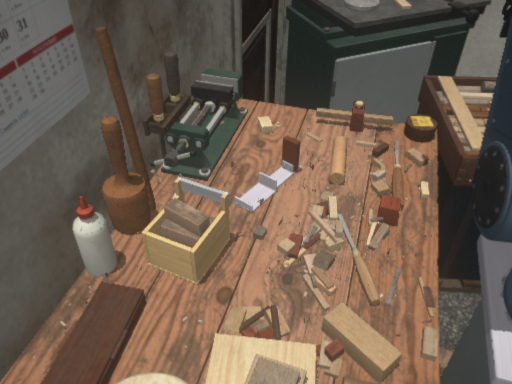

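The top view shows the bin at about (186,164) with its open end and bar on the right at (209,163). The scoop pan is at (263,195), its handle at (314,212), and the vise lies behind at (330,122). The side view agrees: bar at (200,190), scoop handle at (291,152).

```bash
cat > m.py <<'E'
from h import *
d=np.load('c0.npz')
T={k[2:]:d[k] for k in d if k[0]=='t'};S={k[2:]:d[k] for k in d if k[0]=='s'}
def rect(p):
    r=cv2.minAreaRect((p[:,:2]*1000).astype(np.float32));return np.round(r[0],1),np.round(r[1],1),round(r[2],2)
for n,c in(('top',T),('side',S)):
    P,ok=pts(c); x,y,z=P[...,0],P[...,1],P[...,2]
    hsv=cv2.cvtColor(c['color'],cv2.COLOR_BGR2HSV)
    print(n,'table z med',np.median(z[ok&(abs(z)<.02)&(x>.3)&(x<.7)&(abs(y)<.3)]))
    if n=='top': win=np.s_[170:235,235:330]; winb=np.s_[130:200,145:225]; 
    else: win=np.s_[125:215,230:310]; winb=np.s_[165:285,135:240]
    def sel(w,m):
        k=np.zeros(z.shape,bool);k[w]=1;k&=m&ok;return P[k]
    for lo,hi in((.06,.1),(.078,.1)):
        p=sel(win,(z>lo)&(z<hi));print('handle',lo,len(p),rect(p),p.mean(0),p[:,2].max())
    pan=sel(win,(hsv[...,1]<60)&(hsv[...,2]>140)&(z<.06)&(z>-.01));print('pan',len(pan),rect(pan))
    p=sel(winb,(z>.105)&(z<.14));print('top>.105',len(p),rect(p),p.mean(0))
    p=sel(winb,(hsv[...,1]<60)&(hsv[...,2]>140)&(z>.10));print('bar',len(p),rect(p),p.mean(0))
    p=sel(winb,(z>.08)&(z<.095));print('walls',len(p),rect(p))
    p=sel(winb,(z>.04)&(z<.15));print('bin',len(p),rect(p))
    q=sel(winb,(hsv[...,1]<95)&(z>.06)&(z<.115));print('batt',len(q),rect(q),np.percentile(q[:,2],[5,50,95]))
    # vise area height
    k=ok&(y>-.35)&(y<.1)&(x>.5)&(x<.75)&(z>.03)
    for yy in np.arange(-.35,.15,.05):
        m=k&(abs(y-yy)<.025)
        if m.sum()>5: print('  y%.2f xmin %.3f zmax %.3f'%(yy,x[m].min(),z[m].max()),end=';')
    print()
I=cv2.resize(T['color'][125:235,145:335],None,fx=4,fy=4,interpolation=cv2.INTER_CUBIC);cv2.imwrite('pics/t1.png',I)
E
python3 m.py
```

```text
top table z med -0.0013991259494119791
handle 0.06 135 (array([ 567.7, -250.5]), array([16.4, 39.8]), 69.1) [ 0.56721995 -0.24908791  0.08152213] 0.08867408043578318
handle 0.078 115 (array([ 567.8, -250.5]), array([16.4, 39.6]), 69.1) [ 0.56747509 -0.25010555  0.08371433] 0.08867408043578318
pan 1110 (array([ 583.8, -178.6]), array([199. , 124.3]), 84.08)
top>.105 441 (array([687.7,  37.8]), array([ 83.3, 108. ]), 81.76) [0.68559471 0.02902533 0.11285059]
bar 182 (array([682.8,   3.4]), array([ 12.3, 106.2]), 81.19) [0.68029235 0.00123197 0.11977237]
walls 532 (array([691.9,  60.8]), array([128.4, 108.5]), 80.75)
bin 2158 (array([691.8,  60.1]), array([130. , 108.4]), 81.05)
batt 1470 (array([691.7,  59.9]), array([129.6, 108.2]), 81.05) [0.07175239 0.08698361 0.10634973]
  y-0.35 xmin 0.742 zmax 0.132;  y-0.25 xmin 0.547 zmax 0.089;  y-0.20 xmin 0.612 zmax 0.109;  y-0.15 xmin 0.580 zmax 0.095;  y-0.10 xmin 0.740 zmax 0.117;  y-0.00 xmin 0.500 zmax 0.124;  y0.05 xmin 0.500 zmax 0.108;  y0.10 xmin 0.640 zmax 0.107;
side table z med -0.0007559069441844549
handle 0.06 213 (array([ 522.
[... 266 characters left out ...]
ray([341.4, 105. ]), 88.18)
top>.105 968 (array([736.4,  25.5]), array([ 84.3, 209.1]), 77.42) [0.69331712 0.0256351  0.11183553]
bar 190 (array([681.1,   3.2]), array([  9.8, 107.3]), 80.78) [0.68021316 0.0036534  0.12104245]
walls 1246 (array([733.8,  53.4]), array([133.3, 206.4]), 76.97)
bin 5395 (array([759.9,  16.4]), array([160.6, 318.2]), 56.77)
batt 1815 (array([733.3,  10.7]), array([120.3, 220.7]), 56.28) [0.06663438 0.09904303 0.10967681]
  y-0.35 xmin 0.738 zmax 0.132;  y-0.25 xmin 0.546 zmax 0.087;  y-0.20 xmin 0.744 zmax 0.109;  y-0.15 xmin 0.576 zmax 0.107;  y-0.10 xmin 0.738 zmax 0.116;  y-0.00 xmin 0.500 zmax 0.124;  y0.05 xmin 0.500 zmax 0.108;  y0.10 xmin 0.637 zmax 0.108;
```

View pics/t1.png

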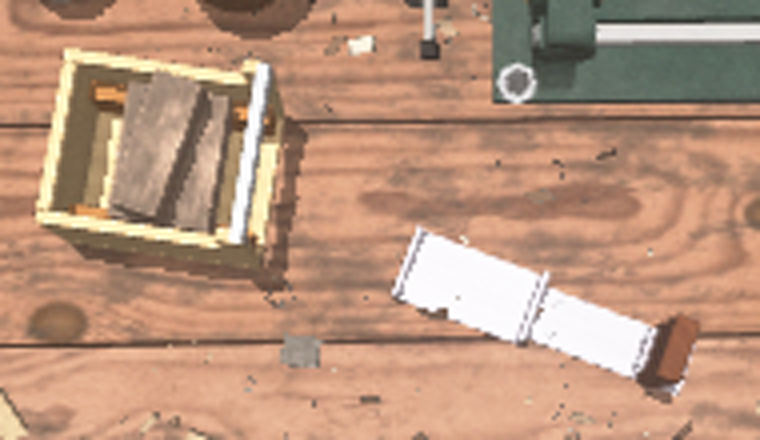

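The crop shows the top batten skewed across the heap at (160,150), the strike bar at (250,150), the scoop lip at (405,262), its back wall at (533,305) and the handle at (680,350). One more angle fit, then I move.

```bash
cat > m2.py <<'E'
from h import *
d=np.load('c0.npz')
T={k[2:]:d[k] for k in d if k[0]=='t'};S={k[2:]:d[k] for k in d if k[0]=='s'}
def ang(p):
    v=cv2.fitLine((p[:,:2]*1000).astype(np.float32),cv2.DIST_HUBER,0,.01,.01).ravel();a=np.degrees(np.arctan2(v[1],v[0]))%180;return round(a,2),np.round(v[2:],1)
for n,c in(('top',T),('side',S)):
    P,ok=pts(c); x,y,z=P[...,0],P[...,1],P[...,2]
    th=np.radians(81);C=np.array([.692,.060])
    dx,dy=x-C[0],y-C[1];bx=dx*np.cos(th)+dy*np.sin(th);by=-dx*np.sin(th)+dy*np.cos(th)
    hsv=cv2.cvtColor(c['color'],cv2.COLOR_BGR2HSV)
    wall=ok&(z>.082)&(z<.094)
    for s in(1,-1):
        p=P[wall&(s*by>.044)&(s*by<.058)&(bx>-.05)&(bx<.06)];print(n,'sidewall',s,len(p),ang(p))
    p=P[wall&(bx>.053)&(bx<.068)&(abs(by)<.05)];print('farwall',len(p),ang(p))
    p=P[ok&(z>.115)&(z<.13)&(abs(bx+.06)<.012)&(abs(by)<.05)];print('bar',len(p),ang(p),p[:,2].mean())
    p=P[ok&(z>.1)&(z<.112)&(bx>-.045)&(bx<.05)&(abs(by)<.05)];r=cv2.minAreaRect((p[:,:2]*1000).astype(np.float32));print('topbatten',len(p),r)
    q=ok&(z>.1)&(z<.112)&(bx>-.045)&(bx<.05)&(abs(by)<.05);print(' local bx,by mean',bx[q].mean(),by[q].mean())
    q=ok&(z>.07)&(z<.08)&(bx>-.05)&(bx<.05)&(abs(by)<.045)
    print(' lower bx range',np.percentile(bx[q],[2,98]),'by',np.percentile(by[q],[2,98]),q.sum())
    # scoop, local frame about handle
    th=np.radians(68.5);H=np.array([.5667,-.249]);dx,dy=x-H[0],y-H[1];sx=dx*np.cos(th)+dy*np.sin(th);sy=-dx*np.sin(th)+dy*np.cos(th)
    w=ok&(hsv[...,1]<60)&(hsv[...,2]>150)&(z<.04)
    p=P[w&(sx>.092)&(sx<.168)&(abs(sy)<.035)];print('pan',len(p),cv2.minAreaRect((p[:,:2]*1000).astype(np.float32)),ang(p))
    p=P[w&(sx>.02)&(sx<.168)&(abs(sy)<.035)];print('pan+neck',len(p),ang(p))
E
python3 m2.py
```

```text
top sidewall 1 155 (np.float32(80.69), array([643.3,  75.6], dtype=float32))
top sidewall -1 150 (np.float32(81.12), array([742. ,  59.4], dtype=float32))
farwall 157 (np.float32(171.27), array([700.2, 119. ], dtype=float32))
bar 170 (np.float32(171.14), array([682.3,   1.4], dtype=float32)) 0.12065396940257274
topbatten 463 ((692.1558837890625, 57.96724319458008), (30.288440704345703, 84.23310852050781), 70.688720703125)
 local bx,by mean -0.002350797020276872 -8.54294645032544e-05
 lower bx range [-0.03617113  0.02493445] by [-0.03916683  0.04299118] 391
pan 542 ((619.099853515625, -129.93069458007812), (76.05235290527344, 53.66311264038086), 68.03314208984375) (np.float32(65.7), array([ 617.1, -129.1], dtype=float32))
pan+neck 957 (np.float32(67.9), array([ 604.1, -161.3], dtype=float32))
side sidewall 1 278 (np.float32(80.99), array([640.8,  74.9], dtype=float32))
side sidewall -1 138 (np.float32(81.39), array([741.8,  72.6], dtype=float32))
farwall 297 (np.float32(170.82), array([700.7, 122.7], dtype=float32))
bar 258 (np.float32(171.1), array([682.6,   4.9], dtype=float32)) 0.11998069862149148
topbatten 616 ((689.937255859375, 60.040035247802734), (32.316410064697266, 85.58163452148438), 70.84019470214844)
 local bx,by mean 0.0017464353969331562 0.003954163762837768
 lower bx range [-0.03305005  0.04208739] by [-0.04471756  0.04119093] 451
pan 432 ((615.225341796875, -129.2373046875), (74.24242401123047, 54.71123504638672), 68.7379150390625) (np.float32(77.86), array([ 612.8, -133.3], dtype=float32))
pan+neck 681 (np.float32(66.88), array([ 602. , -157.8], dtype=float32))
```

```bash
python3 -m handwheel '[[0.03,-0.01,0.0,0,0,2,1],[0.08,-0.03,0.0,0,0,5,1],[0.14,-0.05,0.0,0,0,10,1],[0.2,-0.07,0.0,0,0,15,1],[0.26,-0.09,0.01,0,0,20,1],[0.32,-0.11,0.03,0,0,25,1],[0.38,-0.13,0.05,0,0,30,1],[0.43,-0.15,0.06,0,0,34,1],[0.47,-0.165,0.07,0,0,36.1,1],[0.489,-0.170,0.07,0,0,36.1,1]]' 100
python3 - <<'E'
from h import *
c=cam('side');cv2.imwrite('pics/s1.png',cv2.resize(c['color'][80:230,190:340],None,fx=4,fy=4))
s=env.sense();q=s['tool_rot'];print(s['time_s'],s['ee_pos'],R.from_quat(np.r_[q[1:],q[0]]).as_matrix().round(4),s['ft_force'])
E
```

```text
time_s: 1.35
ee_pos: [0.5678, -0.2477, 0.16]
tool_rot: [-0.0, 0.982, -0.19, -0.001]
ft_force: [-1.0, -1.3, 0.3]
width: 0.0855
grasp_force: 0.0
1.4 [ 0.56891659 -0.24770649  0.16075441] [[ 9.280e-01 -3.725e-01 -2.000e-04]
 [-3.725e-01 -9.280e-01  6.000e-04]
 [-4.000e-04 -5.000e-04 -1.000e+00]] [-0.1697323   1.00706783 -0.1494055 ]
```

View pics/s1.png

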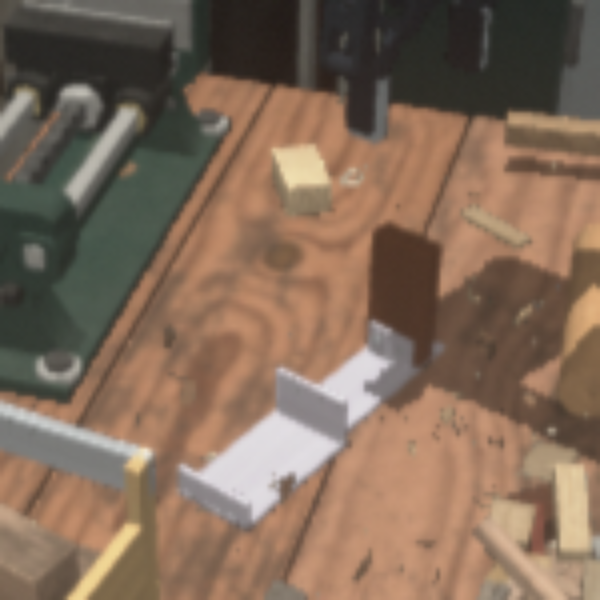

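The crop shows the handle top at (405,235) with the open fingers above it, tips at about (370,135) and (470,65). There is a small bracket at the handle's foot at (390,345), so I grip above that.

```bash
python3 -m handwheel '[[0,0,0.02,0,0,0,1],[-0.001,0.002,0.05,0,0,0,1],[-0.001,0.002,0.08,0,0,0,1],[-0.001,0.002,0.105,0,0,0,1],[-0.001,0.002,0.119,0,0,0,1],[-0.001,0.002,0.119,0,0,0,1],[-0.001,0.002,0.119,0,0,0,0],[-0.001,0.002,0.119,0,0,0,0],[-0.001,0.002,0.119,0,0,0,0],[-0.001,0.002,0.119,0,0,0,0]]' 100
python3 - <<'E'
from h import *
c=cam('top');np.savez('c1.npz',**c)
s=env.sense();print(s['time_s'],s['ee_pos'],s['tool_rot'],s['ft_force'],s['width'],s['grasp_force'])
P,ok=pts(c);x,y,z=P[...,0],P[...,1],P[...,2];hsv=cv2.cvtColor(c['color'],cv2.COLOR_BGR2HSV)
th=np.radians(68.);H=np.array([.567,-.249]);dx,dy=x-H[0],y-H[1];sx=dx*np.cos(th)+dy*np.sin(th);sy=-dx*np.sin(th)+dy*np.cos(th)
w=ok&(hsv[...,1]<60)&(hsv[...,2]>150)&(z<.04)&(sx>.07)&(sx<.2)&(abs(sy)<.04)
r=cv2.minAreaRect((P[w][:,:2]*1000).astype(np.float32));print(w.sum(),r,np.percentile(sx[w],[1,99]),np.percentile(sy[w],[1,99]))
E
```

```text
time_s: 2.65
ee_pos: [0.5653, -0.2511, 0.0427]
tool_rot: [0.0, 0.982, -0.191, 0.0]
ft_force: [-0.0, -1.2, 1.3]
width: 0.0149
grasp_force: 97.4
2.7 [ 0.56537684 -0.25110761  0.0427273 ] [ 1.01118404e-04  9.81613354e-01 -1.90879821e-01  3.28470620e-04] [0.0777548  1.82031278 3.25844362] 0.015139777099481302 97.55634784698486
710 ((615.8117065429688, -138.5419464111328), (101.34880828857422, 53.05009460449219), 67.71355438232422) [0.07135657 0.1703614 ] [-0.02720268  0.0219738 ]
```

```bash
python3 -m handwheel '[[0,0,-0.01,0,0,0,0],[0,0,-0.02,0,0,0,0],[0.01,-0.01,-0.02,0,0,-2,0],[0.02,-0.025,-0.02,0,0,-5,0],[0.03,-0.04,-0.02,0,0,-8,0],[0.04,-0.055,-0.02,0,0,-10,0],[0.05,-0.07,-0.02,0,0,-12,0],[0.059,-0.084,-0.018,0,0,-13.1,0],[0.059,-0.084,-0.015,0,0,-13.1,0],[0.059,-0.084,-0.015,0,0,-13.1,0]]' 110
cat > m3.py <<'E'
from h import *
s=env.sense();q=s['tool_rot'];M=R.from_quat(np.r_[q[1:],q[0]]).as_matrix();E=s['ee_pos']
print(s['time_s'],E,'yaw y',np.degrees(np.arctan2(-M[1,1],-M[0,1])),'tilt',M[:2,2],s['ft_force'],s['width'],s['grasp_force'])
th=np.radians(81.1);C=np.array([.6916,.0615])
for n in('top','side'):
    c=cam(n);cv2.imwrite('pics/%s_%.1f.png'%(n,s['time_s']),c['color'])
    P,ok=pts(c);x,y,z=P[...,0],P[...,1],P[...,2];hsv=cv2.cvtColor(c['color'],cv2.COLOR_BGR2HSV)
    dx,dy=x-C[0],y-C[1];bx=dx*np.cos(th)+dy*np.sin(th);by=-dx*np.sin(th)+dy*np.cos(th)
    d=E[:2]-C;e=[d[0]*np.cos(th)+d[1]*np.sin(th),-d[0]*np.sin(th)+d[1]*np.cos(th)]
    print(n,'tcp in bin',np.round(e,4))
    w=ok&(hsv[...,1]<60)&(hsv[...,2]>140)&(z<.08)&(bx-e[0]>.06)&(bx-e[0]<.2)&(bx<-.066)&(abs(by)<.045)&(z>.005)
    pf=(np.c_[bx[w],by[w]]*1000).astype(np.float32)
    print(' pan',w.sum(),cv2.minAreaRect(pf),'bx',bx[w].min(),bx[w].max(),'z',np.percentile(z[w],[5,30,50,95]))
    for lo,hi in((.1,.12),(.12,.14),(.14,.165)):
        k=w&(bx-e[0]>lo)&(bx-e[0]<hi);print('  strip',lo,by[k].min().round(4),by[k].max().round(4),np.median(z[k]).round(4))
    k=ok&(z>.115)&(z<.13)&(abs(bx+.06)<.014)&(abs(by)<.065);print(' bar ends by',np.percentile(by[k],[1,99]),'bx',bx[k].mean())
    k=ok&(z>.08)&(z<.094)&(bx>-.05)&(bx<.05)
    for sg in(1,-1):
        kk=k&(sg*by>.044)&(sg*by<.06);print(' wall',sg,by[kk].mean().round(4),kk.sum(),np.degrees(np.polyfit(bx[kk],by[kk],1)[0]).round(2))
E
python3 m3.py
```

```text
time_s: 3.95
ee_pos: [0.6507, -0.1954, 0.0567]
tool_rot: [-0.0, 0.997, -0.078, -0.001]
ft_force: [-0.6, -0.4, -2.2]
width: 0.0148
grasp_force: 107.1
3.95 [ 0.65072256 -0.19538081  0.05668268] yaw y 81.0648503173709 tilt [-0.00120124  0.00028705] [-0.5827778  -0.4055295  -2.21938854] 0.014809299617117647 107.11926698684692
top tcp in bin [-0.2601  0.0006]
 pan 761 ((-142.64041137695312, -1.6395587921142578), (48.36623001098633, 112.55529022216797), 89.87754821777344) bx -0.1989395537909369 -0.08632128117573525 z [0.0138083  0.01542668 0.01631681 0.03316196]
  strip 0.1 -0.0256 0.0225 0.016
  strip 0.12 -0.0252 0.0222 0.0162
  strip 0.14 -0.0258 0.0225 0.0163
 bar ends by [-0.05343352  0.05317231] bx -0.06002727983147075
 wall 1 0.0499 144 -0.42
 wall -1 -0.05 143 -0.03
side tcp in bin [-0.2601  0.0006]
 pan 578 ((-140.90472412109375, 0.5515537261962891), (114.90050506591797, 49.255714416503906), 0.0090806744992733) bx -0.198357272553202 -0.0834559041283369 z [0.01550189 0.01719135 0.01979653 0.04549657]
  strip 0.1 0.0028 0.0252 0.0168
  strip 0.12 -0.0237 0.0245 0.0168
  strip 0.14 -0.0241 0.0249 0.0171
 bar ends by [-0.05099852  0.05539568] bx -0.05673811532901046
 wall 1 0.0525 267 -0.02
 wall -1 -0.0474 154 0.23
```

```bash
python3 -m handwheel '[[-0.0015,-0.005,0,0,0,0,0],[-0.0017,-0.015,0,0,0,0,0],[-0.0017,-0.03,0,0,0,0,0],[-0.0017,-0.045,0,0,0,0,0],[-0.0017,-0.06,0,0,0,0,0],[-0.0017,-0.08,0,0,0,0,0],[-0.0017,-0.1,0,0,0,0,0],[-0.0017,-0.118,0,0,0,0,0],[-0.0017,-0.126,0,0,0,0,0],[-0.0017,-0.126,0,0,0,0,0]]' 110
python3 - <<'E'
from h import *
s=env.sense();c=cam('side');d=cam('top')
I=np.hstack([cv2.resize(c['color'][150:290,130:270],(390,390)),cv2.resize(d['color'][120:220,150:250],(390,390))]);cv2.imwrite('pics/in.png',I)
print(s['ee_pos'],s['tool_rot'],s['ft_force'],s['wrist_torque'],s['width'])
E
```

```text
time_s: 5.3
ee_pos: [0.6692, -0.0701, 0.0572]
tool_rot: [0.0, 0.997, -0.077, -0.0]
ft_force: [-0.1, 0.2, -2.1]
width: 0.015
grasp_force: 107.2
[ 0.66920488 -0.07010336  0.05724062] [ 5.56339227e-05  9.97002978e-01 -7.73631513e-02 -3.98158742e-05] [-0.11455269  0.16642903 -2.0969697 ] [-0.05567627  0.03139715 -0.03465418] 0.014951468281208077
```

View pics/in.png

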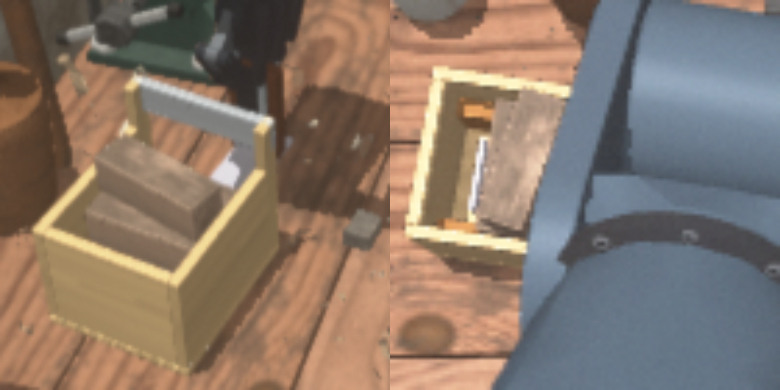

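The left view shows the heap undisturbed and the scoop running under the bar at (235,165). The right view shows the lip just beyond the heap at (478,175). Now I lift.

```bash
python3 -m handwheel '[[0,0,-0.004,0,0,0,0],[0,0,-0.012,0,0,0,0],[0,0,-0.02,0,0,0,0],[0,0,-0.025,0,0,0,0],[0,0,-0.028,0,0,0,0],[0,0,-0.031,0,0,0,0],[0,0,-0.034,0,0,0,0],[0,0,-0.037,0,0,0,0],[0,0,-0.04,0,0,0,0],[0,0,-0.04,0,0,0,0]]' 110
python3 - <<'E'
from h import *
s=env.sense();c=cam('side');d=cam('top')
I=np.hstack([cv2.resize(c['color'][150:290,130:270],(390,390)),cv2.resize(d['color'][120:220,150:250],(390,390))]);cv2.imwrite('pics/up.png',I)
print(s['ee_pos'],s['tool_rot'],s['ft_force'],s['wrist_torque'],s['width'])
th=np.radians(81.1);C=np.array([.6916,.0615])
P,ok=pts(c);x,y,z=P[...,0],P[...,1],P[...,2]
dx,dy=x-C[0],y-C[1];bx=dx*np.cos(th)+dy*np.sin(th);by=-dx*np.sin(th)+dy*np.cos(th)
hsv=cv2.cvtColor(c['color'],cv2.COLOR_BGR2HSV)
k=ok&(bx>-.05)&(bx<.05)&(abs(by)<.05)&(z>.1)&(z<.13);print('top z',np.percentile(z[k],[5,25,50,75,95]),k.sum())
k=ok&(bx>-.05)&(bx<.05)&(abs(by)<.04)&(z>.065)&(z<.1);print(np.histogram(z[k],np.arange(.065,.101,.0025)))
E
```

```text
time_s: 6.65
ee_pos: [0.6693, -0.0706, 0.0976]
tool_rot: [0.0, 0.997, -0.078, 0.0]
ft_force: [0.3, -0.2, -2.1]
width: 0.0149
grasp_force: 107.2
[ 0.66927826 -0.07056982  0.09755689] [ 2.76534949e-05  9.96975436e-01 -7.77170341e-02  2.03732657e-04] [ 0.25392638 -0.20868139 -2.07878914] [-0.20038036  0.03281154  0.05691156] 0.014881757167576616
top z [0.10243987 0.11135877 0.11655417 0.11763746 0.11868576] 873
(array([ 39,  55,  67,  66,  43,  44,  41,  65, 189, 172,  35,  29,  31,
        33]), array([0.065 , 0.0675, 0.07  , 0.0725, 0.075 , 0.0775, 0.08  , 0.0825,
       0.085 , 0.0875, 0.09  , 0.0925, 0.095 , 0.0975, 0.1   ]))
```

View pics/up.png

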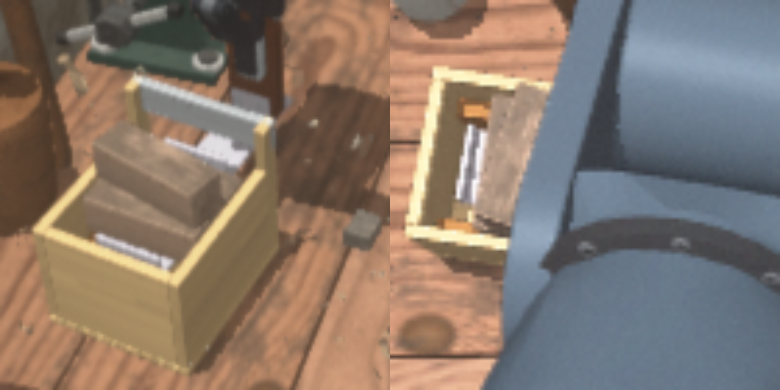

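The heap is lifted clear: the left view shows the lip (135,250) and all three battens raised, with the lower layer at z≈87 and the top batten's top at 117. The bar will therefore catch only the top batten. Now I draw straight back, slowly.

```bash
python3 -m handwheel '[[0,0.003,0,0,0,0,0],[0,0.009,0,0,0,0,0],[0,0.016,0,0,0,0,0],[0,0.023,0,0,0,0,0],[0,0.03,0,0,0,0,0],[0,0.036,0,0,0,0,0],[0,0.042,0,0,0,0,0],[0,0.048,0,0,0,0,0],[0,0.054,0,0,0,0,0],[0,0.06,0,0,0,0,0]]' 110
python3 - <<'E'
from h import *
s=env.sense();c=cam('side');d=cam('top')
I=np.hstack([cv2.resize(c['color'][150:290,130:270],(390,390)),cv2.resize(d['color'][120:220,150:250],(390,390))]);cv2.imwrite('pics/back1.png',I)
print(s['ee_pos'],s['tool_rot'],s['ft_force'],s['wrist_torque'],s['width'])
E
```

```text
time_s: 8.0
ee_pos: [0.6598, -0.1302, 0.0973]
tool_rot: [-0.0, 0.997, -0.078, -0.0]
ft_force: [-0.3, 1.1, -2.7]
width: 0.0148
grasp_force: 107.1
[ 0.65977563 -0.13018045  0.09727257] [-6.14664059e-06  9.96976025e-01 -7.77097543e-02 -1.77110972e-05] [-0.32626873  1.1345487  -2.65962049] [-0.23423749  0.08362238  0.0369628 ] 0.014756753490022905
```

View pics/back1.png

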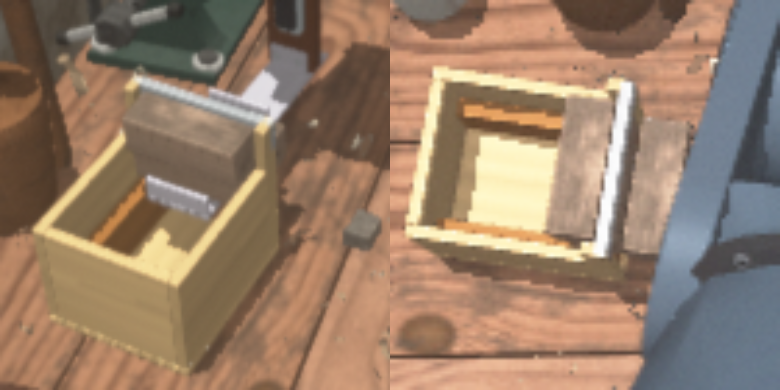

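The left view shows the top batten squared up against the bar at (190,130), with the lip at (180,195) behind it. The right view shows the near batten already out at (658,185). I keep drawing back.

```bash
python3 -m handwheel '[[0,0.006,0,0,0,0,0],[0,0.012,0,0,0,0,0],[0,0.018,0,0,0,0,0],[0,0.024,0,0,0,0,0],[0,0.03,0,0,0,0,0],[0,0.036,0,0,0,0,0],[0,0.042,0,0,0,0,0],[0,0.048,0,0,0,0,0],[0,0.054,0,0,0,0,0],[0,0.06,0,0,0,0,0]]' 110
python3 - <<'E'
from h import *
s=env.sense();c=cam('side');d=cam('top')
I=np.hstack([cv2.resize(c['color'][140:280,130:270],(390,390)),cv2.resize(d['color'][120:220,150:250],(390,390))]);cv2.imwrite('pics/back2.png',I)
print(s['ee_pos'],s['tool_rot'],s['ft_force'],s['wrist_torque'],s['width'])
E
```

```text
time_s: 9.35
ee_pos: [0.6505, -0.1895, 0.0973]
tool_rot: [-0.0, 0.997, -0.078, -0.0]
ft_force: [-0.7, 0.2, -2.7]
width: 0.015
grasp_force: 108.5
[ 0.65047988 -0.18949403  0.09727266] [-9.38360502e-06  9.96975084e-01 -7.77218246e-02 -1.65675496e-05] [-0.71558898  0.21499447 -2.73148257] [-0.15728485  0.06752424  0.04305985] 0.015019802612668933
```

View pics/back2.png

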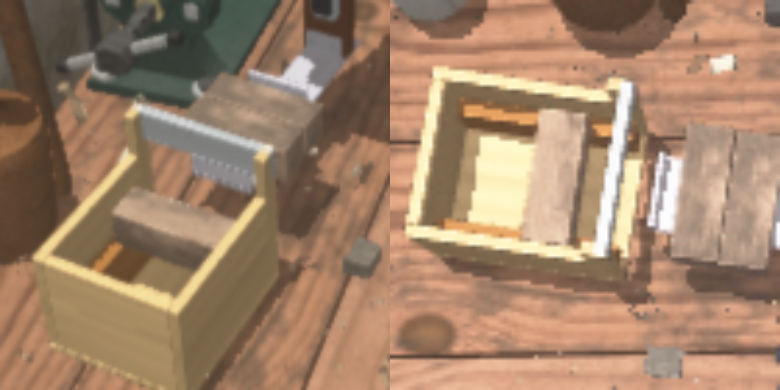

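The top batten has fallen flat onto the runners in the bin, left view (170,220) and right view (557,175). The scoop is outside with two battens, right view (720,195), and its lip is past the open end at (660,190). Next I move it clear and lower it.

```bash
python3 -m handwheel '[[0,0.006,0,0,0,0,0],[0,0.014,0,0,0,0,0],[0,0.024,0,0,0,0,0],[-0.003,0.034,0,0,0,0,0],[-0.008,0.044,0.004,0,0,0,0],[-0.013,0.052,0.012,0,0,0,0],[-0.018,0.058,0.02,0,0,0,0],[-0.02,0.06,0.028,0,0,0,0],[-0.02,0.06,0.036,0,0,0,0],[-0.02,0.06,0.042,0,0,0,0]]' 110
python3 -m handwheel '[[0,0,0.004,0,0,0,0],[0,0,0.007,0,0,0,0],[0,0,0.009,0,0,0,0],[0,0,0.0105,0,0,0,0],[0,0,0.0115,0,0,0,0],[0,0,0.012,0,0,0,0],[0,0,0.0125,0,0,0,0],[0,0,0.0125,0,0,0,0],[0,0,0.0125,0,0,0,0],[0,0,0.0125,0,0,0,0]]' 110
python3 - <<'E'
from h import *
s=env.sense();print(s['ee_pos'],s['tool_rot'],s['ft_force'],s['wrist_torque'])
E
```

```text
time_s: 10.7
ee_pos: [0.6216, -0.245, 0.0546]
tool_rot: [-0.0, 0.997, -0.078, -0.0]
ft_force: [-1.3, 2.0, -1.5]
width: 0.0149
grasp_force: 108.4
time_s: 11.95
ee_pos: [0.6215, -0.2453, 0.0428]
tool_rot: [-0.0, 0.997, -0.078, 0.0]
ft_force: [-1.2, -0.4, -2.5]
width: 0.0148
grasp_force: 108.4
[ 0.62148847 -0.24529116  0.04281164] [-9.33037788e-07  9.96973364e-01 -7.77438830e-02  7.58706237e-06] [-1.22771074 -0.40609715 -2.51960638] [-0.16681662 -0.02935034 -0.00585112]
```

```bash
python3 -m handwheel '[[0,0,0.0003,0,0,0,0],[0,0,0.0006,0,0,0,0],[0,0,0.0009,0,0,0,0],[0,0,0.001,0,0,0,0],[0,0,0.001,0,0,0,0],[0,0,0.001,0,0,0,0],[0,0,0.001,0,0,0,0],[0,0,0.001,0,0,0,0],[0,0,0.001,0,0,0,0],[0,0,0.001,0,0,0,0]]' 110
```

```text
time_s: 13.2
ee_pos: [0.6216, -0.2453, 0.0428]
tool_rot: [0.0, 0.997, -0.078, 0.0]
ft_force: [-4.3, 2.4, 7.4]
width: 0.0151
grasp_force: 109.7
```

It is standing on the bench (contact at 7 N). Release and retreat upward.

```bash
python3 -m handwheel '[[0,0,0.0005,0,0,0,0.1],[0,0,0.0,0,0,0,0.25],[0,0,0.0,0,0,0,0.5],[0,0,0.0,0,0,0,0.8],[0,0,0.0,0,0,0,1],[0,0,-0.01,0,0,0,1],[0,0,-0.03,0,0,0,1],[0,0,-0.06,0,0,0,1],[0,0,-0.1,0,0,0,1],[0,0,-0.14,0,0,0,1]]' 20
python3 -m handwheel '[[0,0.01,-0.02,0,0,0,1],[-0.01,0.03,-0.04,0,0,0,1],[-0.03,0.06,-0.05,0,0,0,1],[-0.06,0.09,-0.05,0,0,0,1],[-0.09,0.12,-0.05,0,0,0,1],[-0.12,0.15,-0.05,0,0,0,1],[-0.15,0.18,-0.05,0,0,0,1],[-0.17,0.2,-0.05,0,0,0,1],[-0.17,0.2,-0.05,0,0,0,1],[-0.17,0.2,-0.05,0,0,0,1]]' 20
python3 - <<'E'
from h import *
s=env.sense();c=cam('side');d=cam('top')
I=np.hstack([cv2.resize(c['color'][110:290,130:310],(390,390)),cv2.resize(d['color'][100:260,140:340],(400,390))]);cv2.imwrite('pics/end.png',I)
print(s['ee_pos'],s['ft_force'],s['joint_vel'].round(3))
P,ok=pts(d);x,y,z=P[...,0],P[...,1],P[...,2]
k=ok&(x>.58)&(x<.74)&(y>-.19)&(y<-.06)&(z>.025);print('battens z',np.percentile(z[k],[10,50,90]),cv2.minAreaRect((P[k][:,:2]*1000).astype(np.float32)))
k=ok&(x>.58)&(x<.68)&(y>-.3)&(y<-.2)&(z>.07);print('handle',P[k].mean(0),cv2.minAreaRect((P[k][:,:2]*1000).astype(np.float32)))
E
```

```text
time_s: 14.45
ee_pos: [0.6216, -0.2453, 0.1848]
tool_rot: [0.0, 0.997, -0.078, 0.001]
ft_force: [-0.0, 0.5, -0.1]
width: 0.0853
grasp_force: 0.0
time_s: 15.7
ee_pos: [0.4225, -0.4164, 0.2322]
tool_rot: [0.0, 0.997, -0.078, 0.0]
ft_force: [0.2, 0.0, 0.1]
width: 0.0856
grasp_force: 0.0
[ 0.42253765 -0.41642812  0.23222064] [0.24178133 0.03315557 0.05241508] [ 0.017  0.006 -0.004 -0.    -0.002 -0.   ]
battens z [0.0299038  0.03188607 0.0341339 ] ((641.9351806640625, -126.18258666992188), (74.19793701171875, 85.35784912109375), 80.9496841430664)
handle [ 0.62284933 -0.24560657  0.08271554] ((623.6512451171875, -246.64065551757812), (16.259733200073242, 40.02336120605469), 81.74153137207031)
```

View pics/end.png

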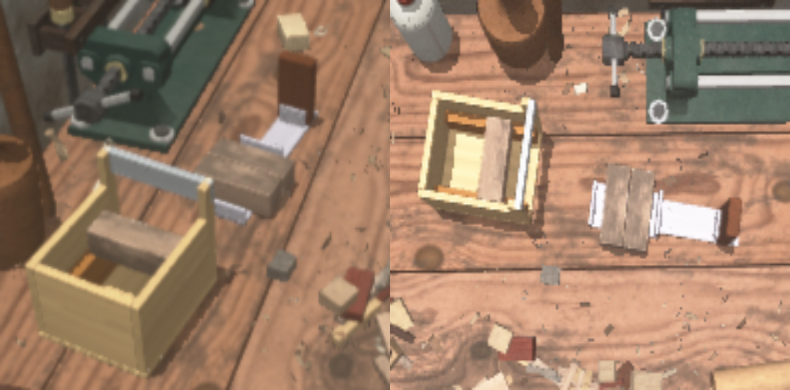

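The scoop stands flat on the bench clear of the bin, with two battens level in its pocket, right view (628,208). The third batten lies in the bin at (493,160), and the robot is away from everything.

```bash
python3 -c "
from rig import env
print(env.finish_job())"
```

```text
the job is handed in; nothing more can be done
None
```

The job is handed in at about 16 s: the bar knocked the top batten back into the bin, and the scoop stands level on the bench clear of the bin with its two battens, released and with the robot away from everything.

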